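Set the ratchet to loosen and crack the seized hub bolt free

TASK

Push the mesh gate fully shut, then push the ratchet's red direction lever all the way over to its loosening side (the counter-clockwise side, seen from above), then push the ratchet handle round counter-clockwise until the rusty bolt in the grey block has turned loose by at least an eighth of a turn. Leave the gate shut and the lever over, do not knock or shift any of the loose things on the cart, and take the hand away at the end.

Things in the scene. Friction and masses are not known exactly. Their poses are not given: they have to be found in the camera images.
- ratchet_axis (a point): Point on the vertical turning axis of bolt, socket and ratchet, at the top face of the ratchet's round steel head (72 mm across, 104 to 132 mm above the cart top). The ratchet sits on a socket over the rusty bolt, which is screwed upright into the fixed grey cast inspection block (foot 130 x 120 mm, block 59 mm high).
- handle_grip (a point): Middle of the black grip of the ratchet handle, 155 mm out from the turning axis, at its centre height of 119 mm. The handle is level; it is a steel bar 18 mm wide (110 to 128 mm high) to 100 mm from the axis, then a grip 26 mm wide (107 to 131 mm high) with two red bands, to 200 mm. The space below it is open but for low things on the cart.
- lever_tab (a point): Middle of the upright tab of the red direction lever, 150 mm above the cart: a tab 22 mm along the handle, 8 mm thick across it, 132 to 162 mm high. The lever lies on top of the ratchet and turns about a vertical pivot 37.5 mm out from the turning axis, towards the handle; the tab lies 45 mm from that pivot, so about 82 mm from the turning axis, and points out along the handle.
- lever (a joint): Angle of the direction lever against the handle (rad), counter-clockwise from above positive: -0.35 is fully on the tightening (clockwise) side, +0.35 fully on the loosening (counter-clockwise) side, about 31 mm of tab travel in all. It starts near the tightening side, stays where it is left and needs about 1.5 N at the tab. Only fully over to the loosening side does it drive the bolt; otherwise the handle swings without turning it.
- handle (a joint): Angle of the ratchet handle about the turning axis (rad), growing counter-clockwise from above; 0 to 0.4 at the start, stops at -0.08 and 1.9. It moves stiffly (about 2 N at the grip) and stays where it is left. With the lever over to loosen it idles until about 0.5 and from there turns the bolt with it (about 6 N at the grip). Swung back clockwise with the lever over it can kick the lever out again.
- bolt (a joint): Angle of the rusty bolt with its socket (rad), growing counter-clockwise from above (loosening), 0 at the start. It stays where it is left. A white paint line right across its round rusty flange (88 mm across, 60 to 68 mm high, just below the socket) turns with it.
- gate_hinge (a point): Point on the gate's vertical hinge axis, 100 mm above the cart, in the left front post (14 mm thick, 150 mm high) of the yellow-framed mesh pen. The pen is fixed, 200 mm wide and 125 mm deep, with mesh 144 mm high on its two sides and back; the shut gate runs straight across its front, from this post to the right front post.
- gate_edge (a point): Point at the free edge of the mesh gate, 180 mm from the hinge axis, 100 mm above the cart. The gate leaf is 8 mm thick and spans 55 to 145 mm in height, so low things pass under it.
- gate (a joint): Opening angle of the gate (rad): 0 shut (a firm stop), about 1.1 to 1.6 at the start, stop at 2.0. It opens towards the robot, clockwise seen from above, and so shuts counter-clockwise. It stays where it is left; less than 1 N at the edge moves it.
- accepted1_mid (a point): Centre of an accepted polished bronze hub bolt, 105 mm tall, standing on its 42 mm hex head in the pen; leave it alone.
- accepted2_mid (a point): The second accepted bronze bolt in the row, alike.
- accepted3_mid (a point): The third accepted bronze bolt in the row, alike.
- reject_mid (a point): Centre of a loose rusty rejected bolt, 105 mm long, lying on the cart, 18 mm above it (36 to 42 mm thick at the head); leave it alone.
- gauge_mid (a point): Centre of the yellow plastic thread gauge lying flat, 115 x 50 x 16 mm; leave it alone.
- wrench_grip (a point): Handle of a small steel wrench lying flat, 130 mm long, under 25 mm high; leave it alone.
- oilcan: Blue plastic oil bottle with a red cap, standing, 56 mm across, 160 mm tall, origin at the centre of its underside; leave it alone.
- jar: Amber jar with a steel lid, standing, 70 mm across, 130 mm tall, origin at the centre of its underside; leave it alone.

How it is judged:
On the way, in this order (a step that is already met when the one before it is completed fails the run):
1. the gate is shut (value of joint gate below 0.08 rad), for 0.2 s.
2. the direction lever is over to the loosening side (value of joint lever above 0.27 rad), for 0.2 s.
3. the rusty bolt is turned loose by an eighth of a turn (value of joint bolt above 0.77 rad), for 0.2 s.
At the end, for the whole second after the job is handed in: The gate is shut (within 0.1 rad), the direction lever is on its loosening side (above 0.22 rad), the rusty bolt has turned counter-clockwise by at least 0.77 rad (an eighth of a turn) and stays above 0.75, and gate, handle and bolt are at rest (value of joint gate below 0.1 rad and value of joint lever above 0.22 rad and value of joint bolt above 0.75 rad and velocity of joint bolt between -0.05 and 0.05 rad/s and velocity of joint handle between -0.05 and 0.05 rad/s and velocity of joint gate between -0.05 and 0.05 rad/s); the robot touches nothing.
It fails at once if a loose thing on the cart is shifted by more than 15 mm (or knocked over) (distance of any of accepted1_mid, accepted2_mid, accepted3_mid, reject_mid, gauge_mid, wrench_grip, oilcan, jar from where it was at the start of the episode above 0.015 m).
It fails at once if the rusty bolt is turned the wrong way (value of joint bolt below -0.1 rad).
It also fails if it takes over 58 s, if anything falls off the work surface, if the arm or the gripper's body presses on something with over 40 N, if the wrist force passes 120 N, or if a joint passes its speed limit or range.

ROBOT

A 6-joint arm with a two-finger parallel gripper is mounted at the origin on the work surface. World frame = base frame: x ahead of the robot, y to its left, z up, the work surface at z = 0. Lengths are in m, angles in rad, forces in N, time in s.
With the tool pointing down it reaches from about 0.425 to 0.95 m from the base axis. Payload 3.5 kg.
Tool frame: the origin (TCP) lies midway between the tips of the shut fingers; the grasp point (between the pads) lies 19 mm behind it; z points along the fingers, y is the line along which they close (so a half turn about z gives the same grasp; the last joint's range is limited). The gripper opens to 85 mm and grips with 20 to 120 N. Pads are 22 mm wide; open, the fingers measure 114 mm over their backs; the gripper's body (76 mm by 85 mm) begins 54 mm behind the grasp point. The pads swing forward as they close: fully open they stand 13 mm farther back than shut.
Start: joints at [1.2, 0.286, 1.577, -0, 1.279, -0.15], TCP at [0.148, 0.659, 0.21] pointing down, gripper open.
Joint ranges: [-2.77, 2.77], [-0.9, 2.22], [0.21, 2.48], [-1.53, 4.67], [0.24, 2.81], [-2.84, 2.84]. Speed limits (rad/s): [2.79, 2.79, 3.14, 3.14, 3.14, 3.14].

INTERFACE

Orientations are given as a rotation vector (axis times angle).
In Python, from workcell import arm, solver, status, optics, boxes_of gives the robot as it stands. Calls block until the motion is done:
- arm.move_pose(position, orientation): joint-space move of the TCP to a pose.
- arm.movel(position, frame=None, max_speed=0.15, until_force=None): straight line of the TCP; frame=None keeps the orientation; max_speed is the mean speed in m/s. With until_force (N) it stops when the force on the tool has changed by that much, and returns True; else False.
- arm.movej(angles): joint-space move.
- arm.grip(opening, force=None): finger opening in m; force is the grip in N (None keeps the last); returns when the fingers have stopped.
- arm.wait(seconds).
- solver.inverse_kinematics(position, orientation): joint angles nearest the present ones, or None.
- status.state(): the state.
- optics.camera(name): name is "scene" or "top"; returns a dict with "img" (384x512x3 uint8, blue, green, red), "mtx" (3x3 intrinsics, pixels), "R" (3x3) and "t" (3): a world point X has camera coordinates R X + t. Camera axes: x right, y down, z forward; pixel columns grow to the right and rows downward; lengths in m; the calibration is good to about 2 mm. A picture is of the moment at which its call begins. There is no depth.
A pose or a line that the arm cannot do raises arm.MotionError and nothing moves.
- arm.hand_in(): hands the job in; it is judged then, once.
Trained networks look in a picture, given as the dict that the camera call returned (one of the last four; its "shot" number tells which), for a name from the list of things; names that differ only in an ending like _2 or _b are one class to them, and where a whole thing is asked for, a point or a joint stands for the part that bears it (a point fixed in the world has none). Each returns a list of dicts, best first, with "p" (0 to 1); they miss things now and then, are a little off and sometimes report something else, mostly with a low value. They report only what shows in the picture. A call takes as long as a camera call.
- boxes_of(picture, thing): "rect" ([left, top, width, height] in pixels, round what is visible of it).
The state is a dict: "time_s": time; "joint_positions": joint angles; "joint_vel": joint speeds; "joint_torque": joint torques, N m; "position": TCP position; "eef_rot": TCP orientation; "force": force on the tool from outside, world axes, zero at the start; "torque": the same for the moment, N m; "finger_gap": finger opening in m; "grasp_force": force on a finger pad.
Only numpy, scipy, OpenCV 4.12 (cv2) and the standard library are available. Lean on these libraries where they do the work, as an engineer would, in place of code of your own. Each camera call takes 0.05 s, during which the arm holds its last target. There are 200 camera calls.

## Working session

There is one attempt and no reset: what is moved stays moved. The work goes in short steps, each a Python script; the robot and the scene stay as the last script left them, time stands still between calls to the robot, and variables do not carry over. Pictures are saved under pics/ and viewed, at most 10 in all, crops included, and the job is handed in when it is done.

```bash
mkdir -p pics; ls
cat > h.py <<'E'
import numpy as np, cv2
from workcell import arm, solver, status, optics, boxes_of
def proj(c,X):
    X=np.atleast_2d(X); q=(c["R"]@X.T).T+c["t"]; p=(c["mtx"]@q.T).T; return p[:,:2]/p[:,2:]
def unproj(c,uv,z):
    d=c["R"].T@np.linalg.inv(c["mtx"])@np.array([uv[0],uv[1],1.]); o=-c["R"].T@c["t"]
    return o+d*(z-o[2])/d[2]
E
python3 - <<'E'
from h import *
for n in("top","scene"):
    c=optics.camera(n); cv2.imwrite(f"pics/{n}0.png",cv2.resize(c["img"],None,fx=1.5,fy=1.5,interpolation=cv2.INTER_CUBIC))
    print(n,(-c["R"].T@c["t"]).round(3))
    for t in "ratchet_axis handle_grip lever_tab lever handle bolt gate gate_edge accepted1_mid reject_mid gauge_mid wrench_grip oilcan jar".split():
        for b in boxes_of(c,t)[:3 if 'acc' in t else 1]:
            r=b["rect"]; uv=(r[0]+r[2]/2,r[1]+r[3]/2); z=dict(handle_grip=.119,lever_tab=.15,lever=.14,handle=.12,bolt=.064,gate=.1,oilcan=.16,jar=.13).get(t,.02)
            print(t,round(b["p"],2),np.round(r,0),unproj(c,uv,z).round(3))
E
```

```text
pics
top [0.385 0.003 0.978]
ratchet_axis 0.76 [198. 181.  32.  25.] [0.582 0.129 0.02 ]
handle_grip 0.69 [196. 172.  31. 101.] [0.491 0.113 0.119]
lever_tab 0.58 [295. 252.  18.  43.] [ 0.401 -0.106  0.15 ]
lever 0.62 [202. 197.  15.  26.] [0.516 0.119 0.14 ]
handle 0.87 [198. 173.  32.  98.] [0.493 0.109 0.12 ]
bolt 0.61 [193. 178.  40.  26.] [0.576 0.129 0.064]
gate_edge 0.76 [331. 186.  39.  76.] [ 0.543 -0.231  0.02 ]
accepted1_mid 0.57 [342. 159.  26.  23.] [ 0.689 -0.233  0.02 ]
accepted1_mid 0.29 [348. 244.  31.  48.] [ 0.434 -0.273  0.02 ]
reject_mid 0.98 [293. 252.  21.  44.] [ 0.402 -0.123  0.02 ]
wrench_grip 0.58 [350. 248.  25.  47.] [ 0.426 -0.271  0.02 ]
jar 0.9 [252. 116.  28.  44.] [0.709 0.012 0.13 ]
scene [ 1.048 -0.109  0.829]
ratchet_axis 0.61 [281. 188.  32.  21.] [0.559 0.148 0.02 ]
handle_grip 0.56 [251. 131.  61.  68.] [0.513 0.112 0.119]
lever_tab 0.66 [283. 151.  13.  24.] [0.534 0.123 0.15 ]
lever 0.49 [283. 147.  13.  27.] [0.518 0.13  0.14 ]
handle 0.91 [254. 129.  59.  73.] [0.514 0.118 0.12 ]
bolt 0.61 [277. 190.  37.  24.] [0.595 0.125 0.064]
gate 0.8 [134. 176.  52.  68.] [ 0.543 -0.201  0.1  ]
gate_edge 0.79 [136. 171.  49.  69.] [ 0.476 -0.21   0.02 ]
accepted1_mid 0.74 [152. 260.  19.  12.] [ 0.649 -0.23   0.02 ]
reject_mid 0.62 [177. 161.  25.  36.] [ 0.411 -0.118  0.02 ]
gauge_mid 0.9 [224. 159.  21.  33.] [0.434 0.005 0.02 ]
wrench_grip 0.86 [128. 184.  15.  37.] [ 0.448 -0.271  0.02 ]
oilcan 0.67 [329. 133.  27.  48.] [0.561 0.248 0.16 ]
```

View pics/top0.png

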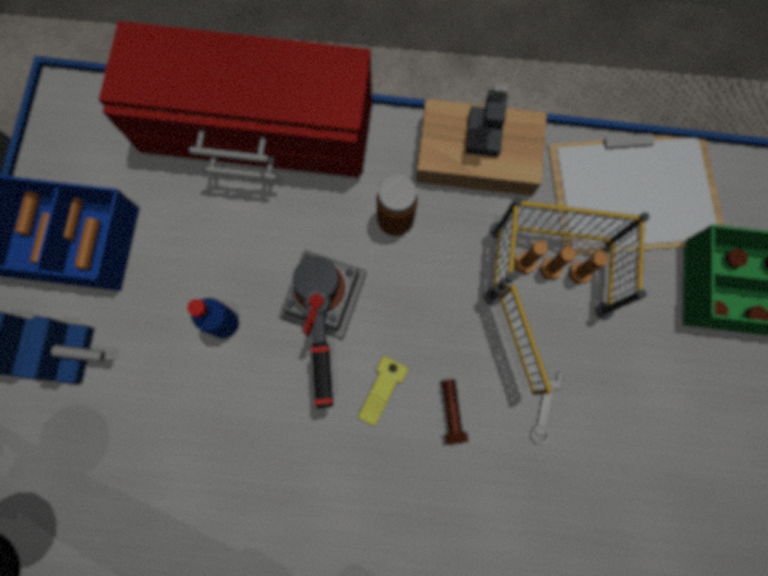

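View pics/scene0.png

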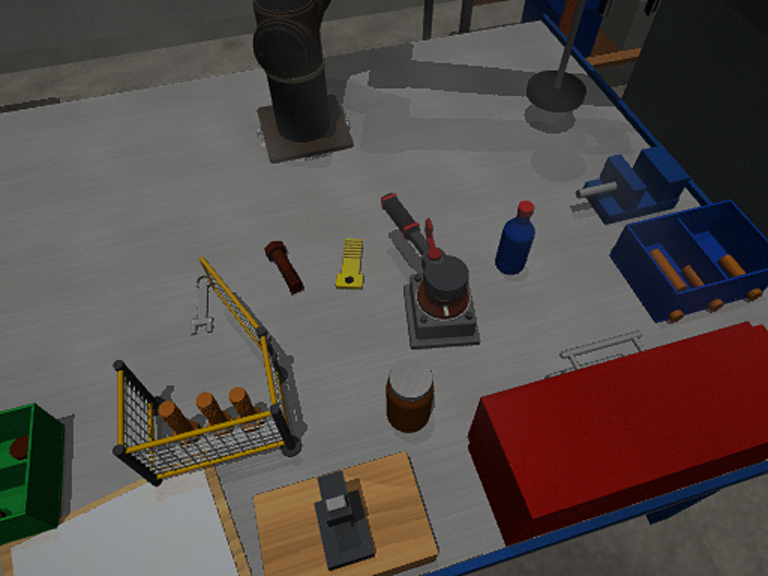

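The top view shows the ratchet head near (318,277), its handle running down to (323,405), the red tab leaning left at about (310,325), and the open gate from (508,288) to (547,390). Next I'll compute positions and check them with an overlay on the zoomed crops.

Run:
```python
from h import *
c=optics.camera("top"); s=optics.camera("scene")
def tri(a,b):
    A=[];B=[]
    for cc,uv in((c,a),(s,b)):
        P=cc["mtx"]@np.c_[cc["R"],cc["t"]]
        for i in(0,1): A.append(P[i]-uv[i]/1.5*P[2])
    A=np.array(A); return np.linalg.lstsq(A[:,:3],-A[:,3],rcond=None)[0].round(3)
print("gate free top tri",tri((547,390),(203,259)),"hinge tri",tri((509,287),(262,332)))
for n,uv,z in[("head",(318,274),.132),("gripend",(323,405),.125),("gate free",(547,390),.145),("hinge",(509,287),.145),("Rpost",(640,293),.15),("tabtop",(308,331),.162),("oil",(196,308),.16),("jar",(398,190),.13),("gauge",(383,391),.016),("reject",(454,411),.018)]:
    print(n,unproj(c,np.array(uv)/1.5,z).round(3))
for n,uv,z in[("head",(446,276),.132),("gripend",(388,198),.125),("gate free",(203,259),.145),("hinge",(262,332),.145),("Rpost",(119,366),.15),("tabtop",(429,222),.162),("oil",(526,208),.16),("jar",(411,378),.13)]:
    print("s",n,unproj(s,np.array(uv)/1.5,z).round(3))
a=cv2.resize(c["img"][160:290,180:400],None,fx=3.6,fy=3.6,interpolation=cv2.INTER_CUBIC)
cv2.imwrite("pics/crop1.png",a)
a=cv2.resize(s["img"][120:310,70:330],None,fx=3,fy=3,interpolation=cv2.INTER_CUBIC); cv2.imwrite("pics/crop2.png",a)
```

```text
gate free top tri [ 0.447 -0.24   0.138] hinge tri [ 0.6   -0.173  0.124]
head [0.583 0.124 0.132]
gripend [0.385 0.089 0.125]
gate free [ 0.446 -0.238  0.145]
hinge [ 0.595 -0.17   0.145]
Rpost [ 0.609 -0.368  0.15 ]
tabtop [0.488 0.122 0.162]
oil [0.502 0.293 0.16 ]
jar [0.737 0.017 0.13 ]
gauge [0.42  0.002 0.016]
reject [ 0.402 -0.121  0.018]
s head [0.587 0.126 0.132]
s gripend [0.391 0.089 0.125]
s gate free [ 0.453 -0.238  0.145]
s hinge [ 0.614 -0.169  0.145]
s Rpost [ 0.615 -0.368  0.15 ]
s tabtop [0.496 0.127 0.162]
s oil [0.511 0.293 0.16 ]
s jar [0.738 0.019 0.13 ]
```

View pics/crop1.png

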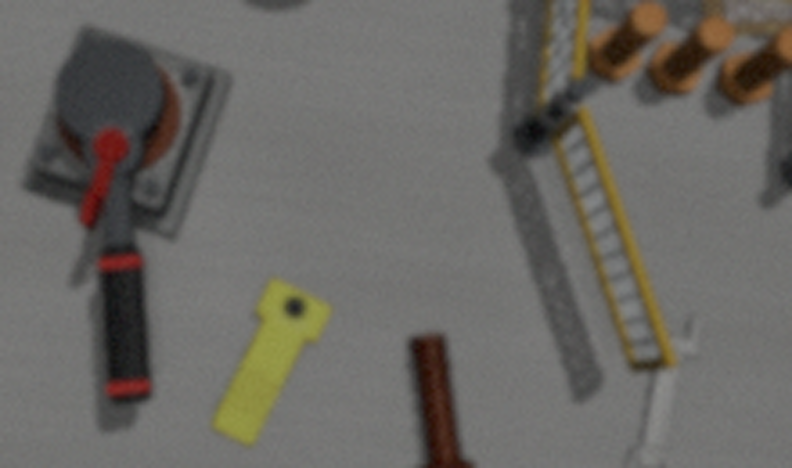

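View pics/crop2.png

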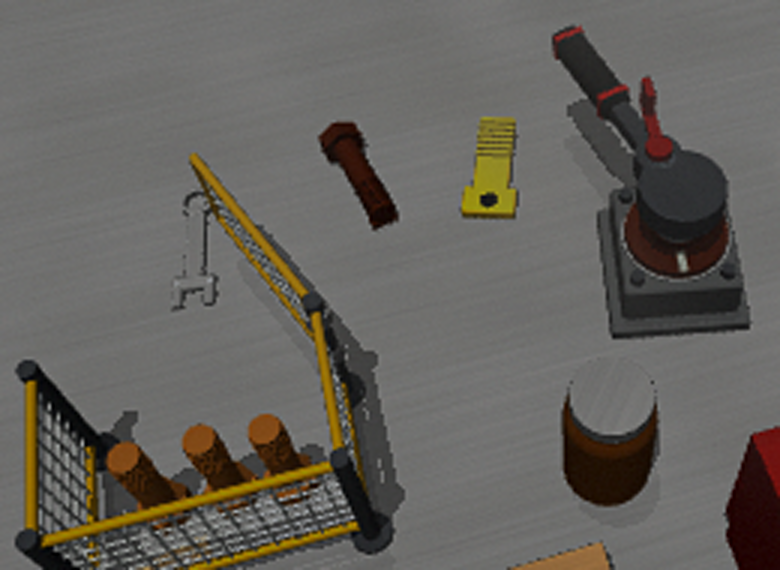

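Positions agree between the two views to about 1 cm: axis (.585,.125), handle direction about 190°, hinge (.608,-.173), gate open about 1.2 rad. I'll start with the gate.

```bash
cat >> h.py <<'E'
from scipy.spatial.transform import Rotation as Ro
def ori(a,p):
    """tool down, closing axis (y) along world angle a (mod pi), the choice with last joint nearest 0"""
    best=None
    for k in(0,np.pi):
        y=np.array([np.cos(a+k),np.sin(a+k),0]); z=np.array([0,0,-1.]); o=Ro.from_matrix(np.c_[np.cross(y,z),y,z]).as_rotvec()
        q=solver.inverse_kinematics(p,o)
        if q is not None and (best is None or abs(q[5])<best[0]): best=(abs(q[5]),o)
    return best[1]
def u(a): return np.array([np.cos(a),np.sin(a)])
def behind(c,r,a,off,z):   # point at radius r, off behind (clockwise side of) the bar at angle a
    n=np.array([-np.sin(a),np.cos(a)]); return np.r_[np.array(c)+r*u(a)-off*n,z]
def st(m=""):
    s=status.state(); print(m,round(s["time_s"],1),np.round(s["position"],3),np.round(s["force"],1),np.round(s["joint_positions"][5],2))
E
python3 - <<'E'
from h import *
H=(.608,-.173); r=.13; D=np.deg2rad
arm.grip(0.0)
p=behind(H,r,D(-158),.055,.24); o=ori(D(-158),p); arm.move_pose(p,o); st()
p[2]=.1; print(arm.movel(p,o,max_speed=.15,until_force=5)); st()
for d in range(-150,-89,12):
    p=behind(H,r,D(d),.013,.1)
    hit=arm.movel(p,ori(D(d),p),max_speed=.1,until_force=8); st((d,hit))
    if hit: break
if not hit:
    p=behind(H,r,D(-90),.002,.1); print(arm.movel(p,max_speed=.04,until_force=8)); st()
c=optics.camera("top"); s=optics.camera("scene")
a=[cv2.resize(c["img"][130:290,310:450],None,fx=2.6,fy=2.6),cv2.resize(s["img"][120:320,70:245],None,fx=2.08,fy=2.08)]
cv2.imwrite("pics/g.png",np.hstack([a[0],a[1][:a[0].shape[0]]]))
E
```

```text
5.5 [ 0.467 -0.17   0.24 ] [ 0.4  0.4 -0.7] -0.94
False
 6.6 [ 0.468 -0.171  0.101] [-0.8  0.3 -0.1] -0.94
(-150, False) 7.3 [ 0.489 -0.227  0.1  ] [-0.7 -1.2 -0.3] -1.15
(-138, False) 7.7 [ 0.502 -0.25   0.1  ] [-0.5  0.5  0.2] -1.37
(-126, False) 10.8 [ 0.521 -0.27   0.1  ] [-0.4  0.9 -0.8] 1.55
(-114, False) 11.2 [ 0.543 -0.287  0.1  ] [-0.3  0.7 -0.4] 1.34
(-102, False) 11.7 [ 0.568 -0.297  0.1  ] [-0.4  0.3 -0.8] 1.14
(-90, False) 12.1 [ 0.595 -0.303  0.1  ] [ 0.6 -0.2  0.2] 0.95
True
 12.3 [ 0.594 -0.303  0.099] [-1.   0.3  0.2] 0.95
```

View pics/g.png

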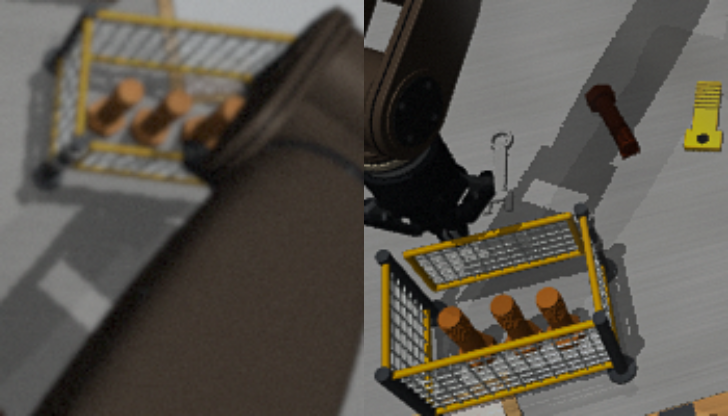

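The gate looks shut: its free edge at (407,255) is in line with the post tops at (582,210) and (383,257). I'll press once more to confirm the stop, then retreat and measure.

Run:
```python
from h import *
p=np.array(status.state()["position"])
q=p+[.02,0,0]; print(arm.movel(q,max_speed=.03,until_force=10)); st()
q=p+[-.06,.0,0]; arm.movel(q); q=q+[0,0,.15]; arm.movel(q,max_speed=.25); 
q=np.array([.43,-.1,.3]); arm.move_pose(q,ori(0.,q)); st()
c=optics.camera("top"); s=optics.camera("scene")
a=[cv2.resize(c["img"][130:290,180:450],None,fx=1.48*1.5,fy=1.48*1.5)[:,:],cv2.resize(s["img"][150:320,70:160],None,fx=2.08,fy=2.08)]
h=min(x.shape[0] for x in a); cv2.imwrite("pics/g2.png",np.hstack([x[:h] for x in a]))
```

```text
True
 12.7 [ 0.594 -0.302  0.098] [0.  0.1 0.3] 0.95
 15.2 [ 0.43  -0.1    0.299] [0.  0.8 0.5] -0.46
```

View pics/g2.png

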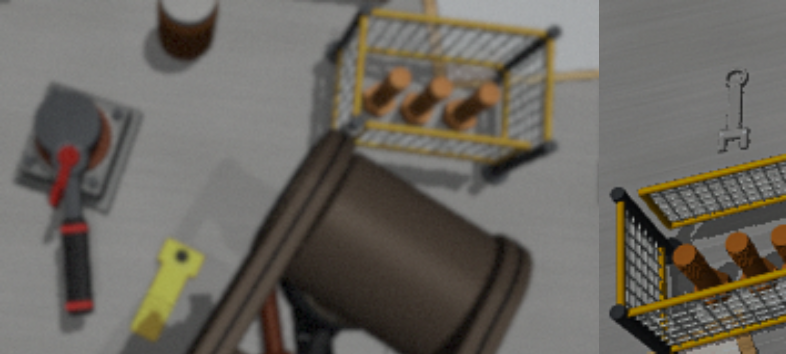

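The gate leaf appears to run from (355,125) to about (525,160), while the right post top is at (548,147), so it could still be slightly open. I'll measure it in an enlarged crop.

Run:
```python
from h import *
c=optics.camera("top"); s=optics.camera("scene")
im=cv2.resize(c["img"][160:220,325:440],None,fx=6,fy=6,interpolation=cv2.INTER_CUBIC)
# overlay predicted top leaf line for opening 0 and 0.1 with hinge fit
im2=cv2.resize(s["img"][190:250,90:190],None,fx=6,fy=6,interpolation=cv2.INTER_CUBIC)
w=min(im.shape[1],im2.shape[1]); 
H=np.array([.608,-.173])
for col,g in(((255,0,0),0),((0,0,255),.1)):
    e=H+.18*u(-np.pi/2-g)
    for cc,I,ox,oy in((c,im,325,160),(s,im2,90,190)):
        q=proj(cc,[np.r_[H,.145],np.r_[e,.145]]); q=((q-[ox,oy]+.5)*6).astype(int); cv2.line(I,tuple(map(int,q[0])),tuple(map(int,q[1])),col,1)
out=np.vstack([np.pad(x,((0,0),(0,690-x.shape[1]),(0,0))) for x in(im,im2)]); cv2.imwrite("pics/g3.png",cv2.resize(out,None,fx=.8,fy=.8))
```

```text
(no output)
```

View pics/g3.png

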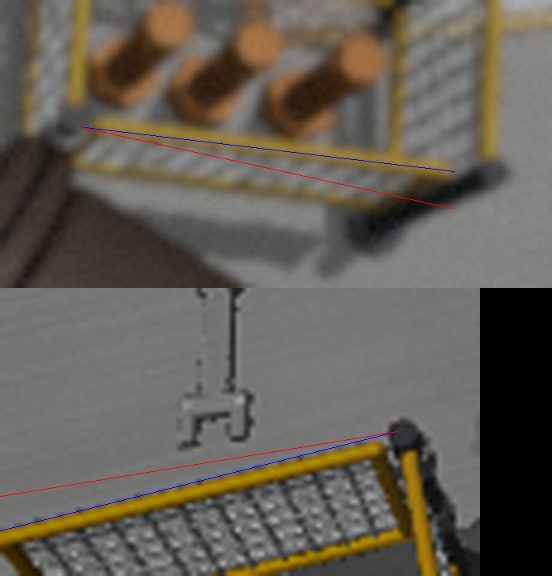

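The blue line (opening 0) lies along the gate's top rail in both views, so the gate is shut. Next is the lever.

```bash
cat >> h.py <<'E'
def turn(o,d): return (Ro.from_euler("z",d)*Ro.from_rotvec(o)).as_rotvec()
A=np.array([.585,.125]); TH=np.deg2rad(190.4); PV=A+.0375*u(TH)
E
python3 - <<'E'
from h import *
a0=TH-.30; Z=.145
p=behind(PV,.047,a0,.045,.25); o=ori(a0,p); arm.move_pose(p,o); st()
p[2]=Z; print(arm.movel(p,max_speed=.12,until_force=5)); st()
for l in(-.3,-.15,0,.15,.3,.36):
    p=behind(PV,.047,TH+l,.014,Z); hit=arm.movel(p,turn(o,TH+l-a0),max_speed=.05,until_force=9); st((l,hit))
    if hit: break
p0=np.array(status.state()["position"]); n=np.array([-np.sin(TH),np.cos(TH)])
arm.movel(p0-np.r_[.07*n,0],max_speed=.12); p0=np.array(status.state()["position"]); p0[2]=.25; arm.movel(p0)
q=np.array([.43,.30,.3]); arm.move_pose(q,ori(TH,q)); st()
c=optics.camera("top"); s=optics.camera("scene")
im=[cv2.resize(c["img"][165:285,180:290],None,fx=3.6,fy=3.6,interpolation=cv2.INTER_CUBIC),cv2.resize(s["img"][120:220,230:330],None,fx=3.9,fy=3.9,interpolation=cv2.INTER_CUBIC)]
im[1]=np.pad(im[1],((0,im[0].shape[0]-im[1].shape[0]),(0,0),(0,0))); cv2.imwrite("pics/l.png",np.hstack(im))
E
```

```text
16.5 [0.507 0.168 0.25 ] [-0.  -0.9 -0.5] 0.25
False
 17.5 [0.508 0.168 0.146] [-0.3  0.7  0. ] 0.25
(-0.3, False) 18.3 [0.503 0.138 0.145] [-0.3 -0.3  0.2] 0.19
(-0.15, False) 18.6 [0.501 0.131 0.145] [ 0.6 -0.2 -0.7] 0.03
(0, False) 18.9 [0.499 0.124 0.145] [-0.8 -0.2 -0.6] -0.13
(0.15, False) 19.2 [0.499 0.116 0.145] [ 0.3  0.9 -0.4] -0.3
(0.3, False) 19.5 [0.5   0.109 0.145] [0.2 0.5 0.1] -0.46
(0.36, False) 19.7 [0.501 0.106 0.145] [-0.6 -0.1 -0.3] -0.53
 22.0 [0.43  0.3   0.298] [ 0.1 -0.2  0.5] 0.23
```

View pics/l.png

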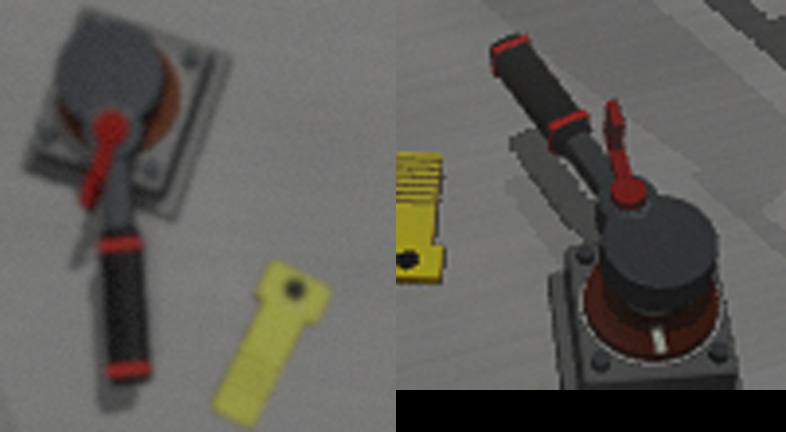

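The lever has not moved: its tab tip is still at (87,205) in the top crop and (613,103) in the scene crop. I'll check the finger gap and triangulate the tab.

Run:
```python
from h import *
print(status.state()["finger_gap"])
c=optics.camera("top"); s=optics.camera("scene")
print("hub",unproj(c,(180+111/3.6,165+127/3.6),.138).round(3),unproj(s,(230+(630-396)/3.9,120+190/3.9),.138).round(3),"want",PV)
for z in(.15,.162): print("tabtip",unproj(c,(180+86/3.6,165+203/3.6),z).round(3),unproj(s,(230+(613-396)/3.9,120+103/3.9),z).round(3))
print("head",unproj(c,(180+110/3.6,165+73/3.6),.132).round(3),unproj(s,(230+(660-396)/3.9,120+240/3.9),.132).round(3))
print("grip bands",unproj(c,(180+121/3.6,165+243/3.6),.131).round(3),unproj(c,(180+128/3.6,165+370/3.6),.131).round(3))
print("scene bands",unproj(s,(230+(570-396)/3.9,120+122/3.9),.131).round(3),unproj(s,(230+(508-396)/3.9,120+43/3.9),.131).round(3))
def mask(cc):
    h=cv2.cvtColor(cc["img"],cv2.COLOR_BGR2HSV); return ((h[...,0]<6)|(h[...,0]>174))&(h[...,1]>170)&(h[...,2]>70)
for cc,(x0,x1,y0,y1) in((c,(198,222,192,228)),(s,(278,300,140,175))):
    m=mask(cc)[y0:y1,x0:x1]; ys,xs=np.nonzero(m); print(len(xs)); 
    for y in range(ys.min(),ys.max()+1,3): print(y+y0,xs[ys==y].min()+x0,xs[ys==y].max()+x0,end=" | ")
    print()
# expected tab outline for several lever angles
for l in(-.35,-.25,-.1):
    d=u(TH+l); P=[np.r_[PV+r*d,z] for r in(.034,.056) for z in(.132,.162)]
    print(l,proj(c,P).round(0).tolist(),proj(s,P).round(0).tolist())
```

```text
-0.00018169053417797407
hub [0.54  0.12  0.138] [0.543 0.123 0.138] want [0.54811607 0.11823053]
tabtip [0.488 0.127 0.15 ] [0.481 0.132 0.15 ]
tabtip [0.486 0.125 0.162] [0.491 0.128 0.162]
head [0.576 0.127 0.132] [0.58  0.13  0.132]
grip bands [0.468 0.104 0.131] [0.39  0.088 0.131]
scene bands [0.473 0.107 0.131] [0.393 0.088 0.131]
112
197 209 212 | 200 207 214 | 203 208 213 | 206 208 210 | 209 207 210 | 212 205 209 | 215 204 207 | 218 203 206 | 221 204 205 | 
79
146 284 285 | 149 278 286 | Traceback (most recent call last):
  File "<stdin>", line 13, in <module>
    return umr_minimum(a, axis, None, out, keepdims, initial, where)
ValueError: zero-size array to reduction operation minimum which has no identity
```

The fingers are shut and the tab is where I expected, about (.497,.126). I'll repeat the push using the refined axis and take pictures on the way.

```bash
sed -i 's/^A=.*/A=np.array([.580,.1285]); TH=np.deg2rad(191.5); PV=A+.0375*u(TH)/' h.py
python3 - <<'E'
from h import *
a0=TH-.30; Z=.143; ims=[]
def snap():
    for n,(x,y) in(("scene",(240,110)),("top",(160,150))):
        ims.append(cv2.resize(optics.camera(n)["img"][y:y+90,x:x+90],None,fx=3,fy=3,interpolation=cv2.INTER_CUBIC))
p=behind(PV,.047,a0,.045,.25); o=ori(a0,p); arm.move_pose(p,o)
p[2]=Z; print(arm.movel(p,max_speed=.12,until_force=5)); st()
for l in(-.3,-.1,.1,.3,.42):
    p=behind(PV,.047,TH+l,.013,Z); hit=arm.movel(p,turn(o,TH+l-a0),max_speed=.05,until_force=9); st((l,hit))
    if l in(-.3,.42) or hit: snap()
    if hit: break
cv2.imwrite("pics/m.png",np.vstack([np.hstack(ims[0:2]),np.hstack(ims[2:4])]))
E
```

```text
False
 23.9 [0.502 0.171 0.144] [0.5 0.4 0.2] 0.24
(-0.3, False) 24.7 [0.498 0.139 0.143] [ 0.   0.3 -0. ] 0.17
(-0.1, False) 25.1 [0.495 0.129 0.143] [-0.6 -0.4 -0.5] -0.04
(0.1, False) 25.5 [0.495 0.12  0.143] [-0.3  0.7 -0.8] -0.26
(0.3, False) 25.8 [0.496 0.11  0.143] [ 0.1 -0.1  0.1] -0.48
(0.42, False) 26.1 [0.497 0.105 0.143] [-0.2 -0.2  0.1] -0.61
```

View pics/m.png

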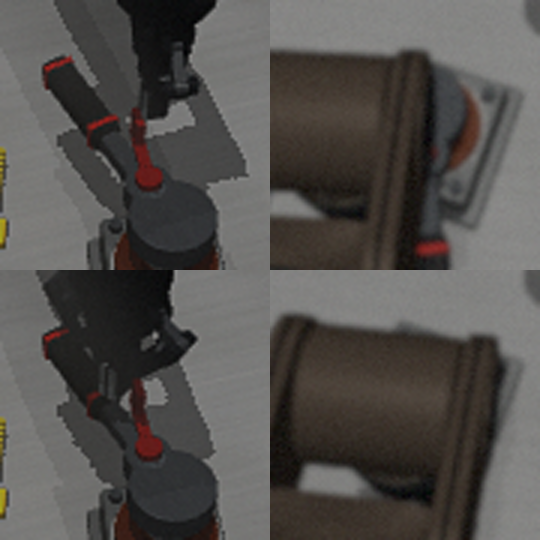

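In the second frame the finger prong at (105,385) is already past the tab, which still stands at (140,395). I need to know which part of the gripper that prong is.

Run:
```python
from h import *
s=optics.camera("scene"); S=status.state(); p=np.array(S["position"]); R=Ro.from_rotvec(S["eef_rot"]).as_matrix()
print(S["finger_gap"],R.round(2).tolist())
f=lambda X:((proj(s,X)-[240,110])*3+[0,270]).round(0).tolist()
print("tcp",f(p),"+/-45 y",f(p+.045*R[:,1]),f(p-.045*R[:,1]),"+/-11 x",f(p+.011*R[:,0]),f(p-.011*R[:,0]), "60 up", f(p+[0,0,.06]))
for l in(-.3,):
  print("tab",f([np.r_[PV+r*u(TH+l),z] for r in(.034,.056) for z in(.132,.162)]))
im=s["img"][110:200,230:330]; cv2.imwrite("pics/n.png",cv2.resize(im,None,fx=6,fy=6,interpolation=cv2.INTER_CUBIC))
```

```text
0.00018773556050943467 [[-0.58, 0.81, -0.0], [0.81, 0.58, 0.0], [0.0, 0.0, -1.0]]
tcp [[111.0, 406.0]] +/-45 y [[156.0, 432.0]] [[68.0, 381.0]] +/-11 x [[119.0, 398.0]] [[103.0, 414.0]] 60 up [[114.0, 356.0]]
tab [[138.0, 420.0], [140.0, 397.0], [132.0, 401.0], [134.0, 377.0]]
```

View pics/n.png

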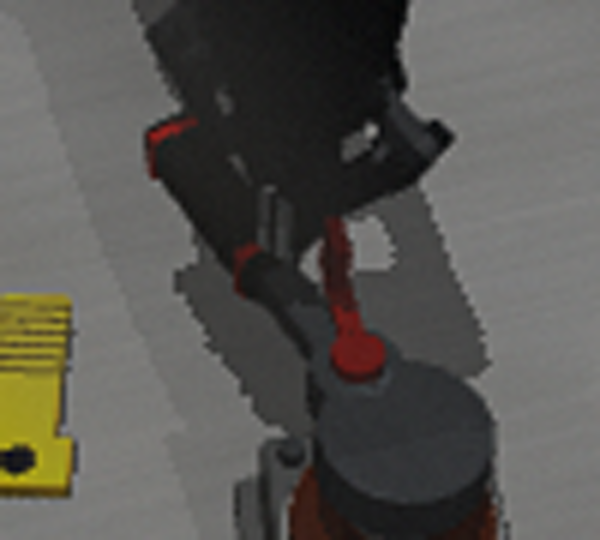

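I'd guess the fingertip sits higher than the reported TCP and passes over the tab. I'll check by touching the top of the handle, which is at a known height of .128 to .131.

Run:
```python
from h import *
p=np.array(status.state()["position"]); q=p.copy(); q[2]=.155; arm.movel(q)
q[:2]=A+.135*u(TH); arm.movel(q); 
q[2]=.112; print(arm.movel(q,max_speed=.02,until_force=3)); st()
q[2]=.17; arm.movel(q); st()
c=optics.camera("scene"); print(boxes_of(c,"handle")[:1],boxes_of(c,"lever_tab")[:1])
```

```text
False
 29.3 [0.448 0.102 0.112] [-0.6 -0.5 -0.3] -0.62
 29.8 [0.447 0.102 0.17 ] [-0.3  0.7  0.3] -0.62
[{'rect': [253.8, 132.7, 57.7, 70.1], 'p': 0.95}] [{'rect': [279.0, 149.1, 15.2, 25.3], 'p': 0.63}]
```

Run:
```python
from h import *
q=np.array(status.state()["position"]); q[2]=.12; arm.movel(q)
q[2]=.085; print(arm.movel(q,max_speed=.02,until_force=3)); st()
q[2]=.18; arm.movel(q); st()
```

```text
True
 31.2 [0.447 0.102 0.11 ] [-0.8  0.1  3.7] -0.62
 31.8 [0.446 0.102 0.179] [-1.6  0.8 -0.8] -0.62
```

The tip touched the grip top (.131) at a commanded z of .110, so the real fingertip is about 21 mm above the reported TCP. I'll redo the lever push with that correction.

Run:
```python
from h import *
a0=TH-.30; Z=.121
p=behind(PV,.047,a0,.040,.18); o=ori(a0,p); arm.movel(p,o,max_speed=.15)
p[2]=Z; print(arm.movel(p,max_speed=.15,until_force=6))
for l in(-.3,0,.2,.4):
    p=behind(PV,.047,TH+l,.013,Z); hit=arm.movel(p,turn(o,TH+l-a0),max_speed=.06,until_force=9); st((l,hit))
    if hit: break
n=np.array([-np.sin(TH),np.cos(TH)]); p=np.array(status.state()["position"])
arm.movel(p-np.r_[.06*n,0],max_speed=.2); st()
c=optics.camera("scene"); t=optics.camera("top")
for l in(-.3,0,.35): print(l,[proj(k,[np.r_[PV+r*u(TH+l),z] for r in(.034,.056) for z in(.132,.162)]).round(0).tolist() for k in(c,t)])
for k in(c,t):
    print(*[(n,np.round(b["rect"]),round(b["p"],2)) for n in("lever_tab","lever","handle") for b in boxes_of(k,n)[:1]])
    h=cv2.cvtColor(k["img"],cv2.COLOR_BGR2HSV); m=((h[...,0]<8)|(h[...,0]>172))&(h[...,1]>150)&(h[...,2]>60)
    x0,y0=proj(k,np.r_[PV,.14])[0].astype(int); ys,xs=np.nonzero(m[y0-30:y0+35,x0-30:x0+30]); print((x0,y0),[(y+y0-30,xs[ys==y].min()+x0-30,xs[ys==y].max()+x0-30) for y in np.unique(ys)[::2]])
```

```text
False
(-0.3, False) 33.9 [0.498 0.138 0.121] [-0.5  0.3 -0.3] 0.17
(0, False) 34.3 [0.494 0.124 0.121] [-0.4 -0.4 -1. ] -0.15
(0.2, False) 34.6 [0.495 0.115 0.121] [-0.2 -0.4  0.7] -0.37
(0.4, False) 35.0 [0.496 0.106 0.121] [-2.9  2.2  1.5] -0.59
 35.5 [0.485 0.165 0.121] [ 0.1 -0.6 -0.3] -0.47
-0.3 [[[286.0, 160.0], [287.0, 152.0], [284.0, 154.0], [285.0, 146.0]], [[207.0, 213.0], [206.0, 211.0], [205.0, 223.0], [203.0, 221.0]]]
0 [[[282.0, 161.0], [283.0, 153.0], [278.0, 155.0], [278.0, 147.0]], [[212.0, 214.0], [210.0, 211.0], [212.0, 223.0], [211.0, 221.0]]]
0.35 [[[278.0, 163.0], [279.0, 156.0], [272.0, 159.0], [272.0, 151.0]], [[217.0, 212.0], [216.0, 210.0], [221.0, 221.0], [219.0, 219.0]]]
('lever_tab', array([270., 156.,  22.,  17.]), 0.45) ('lever', array([272., 150.,  24.,  23.]), 0.64) ('handle', array([250., 129.,  61.,  73.]), 0.96)
(np.int64(289), np.int64(168)) [(np.int64(149), np.int64(274), np.int64(275)), (np.int64(151), np.int64(270), np.int64(273)), (np.int64(153), np.int64(267), np.int64(273)), (np.int64(155), np.int64(273), np.int64(277)), (np.int64(157), np.i
[... 685 characters left out ...]
.]), 0.88)
(np.int64(210), np.int64(198)) [(np.int64(196), np.int64(211), np.int64(226)), (np.int64(198), np.int64(208), np.int64(215)), (np.int64(200), np.int64(208), np.int64(215)), (np.int64(202), np.int64(208), np.int64(215)), (np.int64(204), np.int64(211), np.int64(215)), (np.int64(206), np.int64(213), np.int64(217)), (np.int64(208), np.int64(214), np.int64(218)), (np.int64(210), np.int64(215), np.int64(218)), (np.int64(212), np.int64(216), np.int64(220)), (np.int64(214), np.int64(217), np.int64(221)), (np.int64(216), np.int64(218), np.int64(221)), (np.int64(218), np.int64(219), np.int64(223)), (np.int64(220), np.int64(221), np.int64(222)), (np.int64(231), np.int64(212), np.int64(221))]
```

The lever is over: the tab outline matches the +0.35 prediction in both views (top tip at (222,220)). Next is the handle.

Run:
```python
from h import *
Z=.082; r=.155
p=behind(A,r,TH,.05,.121); o=ori(TH,p); arm.movel(p,o,max_speed=.15)
p[2]=Z; print(arm.movel(p,max_speed=.12,until_force=6)); st()
F=[]
for d in np.arange(0,1.16,.115):
    p=behind(A,r,TH+d,.022,Z); hit=arm.movel(p,turn(o,d),max_speed=.1,until_force=25); s=status.state(); n=np.array([-np.sin(TH+d),np.cos(TH+d)])
    print(round(d,2),hit,round(float(-n@np.array(s["force"])[:2]),1),round(s["time_s"],1))
    if hit: break
st()
s=optics.camera("scene"); t=optics.camera("top")
for k,n in((s,"s"),(t,"t")):
    np.save(f"pics/{n}.npy",k["img"]); print([np.round(b["rect"]) for b in boxes_of(k,"handle")[:1]],[np.round(b["rect"]) for b in boxes_of(k,"lever")[:1]])
    W=cv2.cvtColor(k["img"],cv2.COLOR_BGR2HSV); cx=proj(k,np.r_[A,.068])[0]
    # white paint on flange ring: bright, grey pixels near ring radius
    out=[]
    for a in np.deg2rad(np.arange(0,360,5)):
        u_,v_=proj(k,np.r_[A+.036*u(a),.068])[0].round().astype(int); out.append((int(np.rad2deg(a)+.5),*map(int,W[v_,u_])))
    print([x for x in out if x[2]<110 and x[3]>110])
```

```text
False
 36.9 [0.418 0.147 0.082] [ 0.5 -0.3 -0.3] -0.09
0.0 False 0.7 37.4
0.12 False 0.7 37.7
0.23 False 1.7 38.0
0.34 False 2.5 38.4
0.46 False 2.0 38.7
0.58 False 1.8 39.0
0.69 False 1.7 39.4
0.8 False 1.6 39.7
0.92 False 1.5 40.0
1.04 False 2.4 40.4
1.15 False 2.0 40.7
 40.7 [ 0.525 -0.018  0.082] [-1.6  2.1 -2. ] -1.57
[array([214., 170.,  95.,  34.])] [array([261., 176.,  27.,  13.])]
[(45, 48, 21, 157), (50, 46, 18, 157)]
[array([328., 182.,  87.,  20.])] [array([218., 186.,  26.,  10.])]
[]
```

```bash
cat > paint.py <<'E'
from h import *
def paint(img,k):
    W=cv2.cvtColor(img,cv2.COLOR_BGR2HSV).astype(float); A_=np.deg2rad(np.arange(-90,120,2)); r=[]
    for rr in(.034,.037,.04,.042):
        P=proj(k,[np.r_[A+rr*u(a),.068] for a in A_]).astype(np.float32)
        S=cv2.remap(W.astype(np.float32),P[None,:,0],P[None,:,1],cv2.INTER_LINEAR)[0]
        w=np.clip(S[:,2]-S[:,1]-40,0,None); r.append((rr,round(float(np.rad2deg((w*A_).sum()/max(w.sum(),1))),1),int(np.rad2deg(A_[w.argmax()])),int(w.max())))
    return r
E
python3 - <<'E'
from paint import *
k=optics.camera("scene")
i0=cv2.resize(cv2.imread("pics/scene0.png"),(512,384),interpolation=cv2.INTER_AREA)
print("start",paint(i0,k),unproj(k,(296.9,207.3),.068)-np.r_[A,0]); print("now",paint(k["img"],k))
E
```

```text
start [(0.034, -10.4, -10, 78), (0.037, -10.5, -12, 74), (0.04, -10.9, -10, 8), (0.042, 108.0, 108, 3)] [ 0.0316184  -0.00634292  0.068     ]
now [(0.034, 47.6, 46, 88), (0.037, 47.2, 48, 90), (0.04, 48.3, 48, 88), (0.042, 63.9, 46, 16)]
```

The paint line has turned from -10.5° to 47.5°, about 1.0 rad, which is over the 0.77 needed. I'll retreat, check the scene and hand in.

Run:
```python
from paint import *
a=TH+1.15; n=np.array([-np.sin(a),np.cos(a)]); p=np.array(status.state()["position"])
p=p-np.r_[.05*n,0]; arm.movel(p,max_speed=.12); p[2]=.27; arm.movel(p,max_speed=.2); q=np.array([.30,.35,.32]); arm.move_pose(q,ori(0.,q)); arm.wait(.3); st()
k=optics.camera("scene"); print(paint(k["img"],k)); th=a+.0
for l in(-.35,.35): print(l,proj(k,[np.r_[A+.0375*u(th)+r*u(th+l),z] for r,z in((.034,.132),(.056,.162))]).round(0).tolist())
for t in("lever","handle","gate","gauge_mid","wrench_grip","reject_mid","oilcan"): print(t,[np.round(b["rect"]) for b in boxes_of(k,t)[:1]])
```

```text
44.9 [0.3  0.35 0.32] [0.4 1.5 0.6] 0.64
[(0.034, 47.6, 46, 77), (0.037, 47.3, 48, 80), (0.04, 47.5, 48, 75), (0.042, 48.3, 46, 13)]
-0.35 [[268.0, 179.0], [259.0, 170.0]]
0.35 [[269.0, 187.0], [260.0, 183.0]]
lever [array([261., 176.,  29.,  13.])]
handle [array([214., 170.,  98.,  30.])]
gate [array([ 88., 222.,  94.,  39.])]
gauge_mid [array([230., 160.,  11.,  24.])]
wrench_grip [array([125., 184.,  15.,  38.])]
reject_mid [array([176., 160.,  25.,  39.])]
oilcan [array([331., 133.,  28.,  49.])]
```

```bash
python3 -c "
from h import *
print(arm.hand_in())"
```

```text
the job is handed in; nothing more can be done
None
```

The job is handed in and no verdict came back: by the camera checks the gate is shut, the lever is on its loosening side, the bolt has turned loose about 1.0 rad (0.77 needed), no loose thing looked shifted where I checked, and the hand is clear, after about 45 s of the 58 s.

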